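Open the belt tensioner of the edge sander

TASK

The belt is off the small bench edge sander. Turn the tracking knob back so that its pointer stands at the index mark of its dial (a new belt would run off otherwise); then push the sprung tensioner arm back by its grip until the pawl clicks in behind the catch, and keep it pressed back a little beyond the click, so that your push and not the pawl carries the spring while I slip the new belt on. Finish while you are still holding it like that, and leave the wood piece, the jar and the sanding block where they are.

Things in the scene. Friction and masses are not known exactly. Their poses are not given: they have to be found in the camera images.
- sander: the machine, 180 x 300 mm, fixed; iron deck 50 mm above the desk. Origin: centre of its underside; at yaw 0 x points away from the robot, y to the left along it. On the deck (x, y in mm): drive roller (-18, -110) and motor (56, -112), tops 107 to 112 mm above the desk; upright platen at x = -42, y -80 to 35, top 105; knob (42, -12); tensioner pivot (60, 105)
- tracking_knob (a joint): knob angle (rad) about its vertical axis, anticlockwise from above positive; 0 = pointer at the index mark, on the sander's -x side of the knob; range -1.6 to 1.6, light friction (0.06 N m), stays where left. The knob is a black bar 38 long, 12 wide, 30 mm high on a round skirt, with a pointed end and a white line on top from its middle to the point
- knob_grip (a point): on the knob's axis at grasp height, 80 mm above the desk; the bar reaches from 62 to 92 mm. Its x axis lies along the bar, the pointer at -x
- index_mark (a point): the index mark on the deck: long dark tick and steel wedge at the edge of the round dial, 38 mm from the knob's axis; the other dial ticks are 20 degrees apart
- tensioner (a joint): angle (rad) of the sprung tensioner arm about its vertical pivot: 0 = sprung fully out, as found; grows as it is pushed back, anticlockwise from above, the grip going to the sander's -y; stop at 0.46. The pawl drops behind the catch at 0.34; let go then, the arm rests on the pawl at about 0.33. At the grip the spring takes about 6 N at 0 and 10 N at 0.4
- lever_grip (a point): the grip at the free end of the tensioner arm: upright black cylinder 22 mm in diameter, from 75 to 117 mm above the desk; this point is on its axis, 96 mm above the desk, 145 mm from the pivot. The arm carries the bare aluminium idler roller, 50 mm in diameter and 109 mm high, 67 mm from the grip on the pivot side
- tensioner_pivot (a point): on the tensioner arm's vertical pivot axis, 96 mm high; at joint 0 the grip lies 145 mm from it to -x of the sander, and when pushed moves on an arc about it to -y
- swing_arm: the flat iron tensioner arm with roller and grip, 22 mm wide, 56 to 65 mm above the desk; its origin is on the pivot axis, its x axis points from the grip to the pivot
- pawl (a joint): angle of the small pawl beside the quadrant of the arm's hub: about 0 while it rides on the rim, about 0.14 when it has dropped behind the catch
- wood_block: loose reddish wood piece, 30 x 75 x 22 mm, lying on the deck in front of the platen near the drive roller; origin under its middle. Bystander
- pigment_jar: loose brown jar with a black lid, 46 mm wide, 58 mm high, on the desk left of the machine; origin under its middle. Bystander
- sanding_block: loose cork sanding block, 40 x 70 x 26 mm, on the desk right of the machine; origin under its middle. Bystander
- deck_middle (a point): middle of the deck's top. Obstacles round it (world, mm): desk lamp with its shade at x 170-350, y -110 to 80, z 300-520, its thin arms run from the desk's front edge (310, -250, 30) to (640, -380, 280) and back to the shade at z 500; arms parked at the right pass over them (z above 550). A bulb hangs at (585, 145), 70 wide, lowest point z 620: keep the wrist clear

How it is judged:
By the outcome, as a careful person would: the job done as asked, in the order asked, and still so for the second after the job is handed in, while the arm keeps its last pose, push and grip.
It also fails if it takes over 58 s, if anything falls off the work surface, if the arm or the gripper's body presses on something with over 40 N, if the wrist force passes 120 N, or if a joint passes its speed limit or range.

ROBOT

A 6-joint arm with a two-finger parallel gripper is mounted at the origin on a cart in front of the work surface, level with it; the furniture and walls round the work are solid. World frame = base frame: x ahead of the robot, y to its left, z up, the work surface at z = 0. Lengths are in m, angles in rad, forces in N, time in s.
With the tool pointing down it reaches from about 0.325 to 0.925 m from the base axis. Payload 3.1 kg.
Tool frame: the origin (TCP) lies at the very end of the fingers, on their centre line; the grasp point (between the pads) lies 19 mm behind it; z points along the fingers, y is the line along which they close (so a half turn about z gives the same grasp; the last joint's range is limited). The gripper opens to 85 mm and grips with 20 to 120 N. Pads are 22 mm wide; open, the fingers measure 114 mm over their backs; the gripper's body (76 mm by 85 mm) begins 54 mm behind the grasp point. The pads swing forward as they close: fully open they stand 13 mm farther back than shut.
Start: joints at [1.081, 0.217, 1.613, -0, 1.311, -0.112], TCP at [0.231, 0.581, 0.231] pointing down, gripper open.
Joint ranges: [-2.75, 2.75], [-0.78, 2.1], [0.31, 2.55], [-1.13, 4.27], [0.13, 2.63], [-2.58, 2.58]. Speed limits (rad/s): [2.79, 2.79, 3.14, 3.14, 3.14, 3.14].

INTERFACE

Orientations are given as a unit quaternion [w, x, y, z].
In Python, from workcell import r, vision, job gives the robot as it stands.
- The arm moves only by the tool arm_command, never from a script. Its argument "motion" is a list of rows, each an object with "grip": the opening in per cent of the stroke, from 0 (shut) to 100 (fully open); "offset": the shift along the world's x, y, z in cm, a list of three; "delta_rot": the turn, a rotation vector about the world's x, y, z in rad, a list of three. A call has 1 to 8 rows; each row shifts and turns the commanded pose from where the row before left it; what a row does not reach is not made up. A row lasts 1/10 s, in which the tool goes at most 50 mm and 8.59 degrees, less where a joint would pass 70% of its speed; a pose out of reach is approached as far as the arm can. A call with a gripper value outside its range is refused whole. The fingers move at their own pace and stop on an object; the grip force is fixed at half the most. Time passes only in rows, so rows that do not move let the fingers close. It gives the time, the measured TCP pose, the force, the opening and the grip force at its end, in the units of the state.
- r.get_state(): the state, without advancing time (a new reading comes with each control period).
- vision.get_image(name): name is "scene" or "top" or "wrist"; returns a dict with "img" (420x560x3 uint8, red, green, blue), "camera_matrix" (3x3 intrinsics, pixels), "dist_coeffs" ([k1, k2, p1, p2, k3] as OpenCV has them; the pictures are not rectified), "position" and "attitude" of the camera in the world. Camera axes: x right, y up, looking along -z (the intrinsics and any distortion apply to the point x, -y, -z); pixel columns grow to the right and rows downward; lengths in m; the calibration is good to about 2 mm. A picture is of the moment at which its call begins. There is no depth.
- job.finish_job(): hands the job in; it is judged then, once.
The state is a dict: "clock": time; "joint_positions": joint angles; "joint_vel": joint speeds; "joint_efforts": joint torques, N m; "position": TCP position; "ee_rot": TCP orientation; "wrist_force": force on the tool from outside, world axes, zero at the start; "ft_torque": the same for the moment, N m; "grip_width": finger opening in m; "finger_force": force on a finger pad.
Only numpy, scipy, OpenCV 4.12 (cv2) and the standard library are available. Lean on these libraries where they do the work, as an engineer would, in place of code of your own. Each camera call takes 0.05 s, during which the arm holds its last target. There are 200 camera calls.

## Working session

There is one attempt and no reset: what is moved stays moved. The work goes in short steps, Python scripts to look and compute and a tool call to move; the robot and the scene stay as the last step left them, time stands still between calls to the robot, and variables do not carry over. Pictures are saved under pics/ and viewed, at most 10 in all, crops included, and the job is handed in when it is done.

Besides the shell and the picture viewer there is one more tool, called after "Emit:" as name([rows], argument=value, ...), one row to a line, values as JSON. arm_command: Moves the arm, as the interface text tells. Its arguments: {"type":"object","properties":{"motion":{"type":"array","items":{"type":"object","properties":{"grip":{"type":"number"},"offset":{"type":"array","items":{"type":"number"}},"delta_rot":{"type":"array","items":{"type":"number"}}}}}},"required":["motion"]}

```bash
ls; mkdir -p pics; cat > h.py <<'E'
import numpy as np, cv2, json
from scipy.spatial.transform import Rotation as R
from workcell import r, vision, job
def snap(n,fn):
    d=vision.get_image(n); cv2.imwrite(f'pics/{fn}.png',d['img'][:,:,::-1])
    json.dump({k:np.array(d[k]).tolist() for k in d if k!='img'},open(f'pics/{fn}.json','w')); return d
def rot(d):
    a=np.array(d['attitude']); return a if a.shape==(3,3) else R.from_quat(a[[1,2,3,0]]).as_matrix()
def ray(fn,px,z):
    d=json.load(open(f'pics/{fn}.json'))
    u=cv2.undistortPoints(np.array([[px]],float),np.array(d['camera_matrix']),np.array(d['dist_coeffs']))[0,0]
    v=rot(d)@np.array([u[0],-u[1],-1]); p=np.array(d['position']); return p+v*(z-p[2])/v[2]
def proj(fn,P):
    d=json.load(open(f'pics/{fn}.json')); q=(np.atleast_2d(P)-np.array(d['position']))@rot(d)
    return cv2.projectPoints(q*[1,-1,-1],np.zeros(3),np.zeros(3),np.array(d['camera_matrix']),np.array(d['dist_coeffs']))[0][:,0]
E
python3 - <<'E'
from h import *
for n in ['scene','top']:
    d=snap(n,n+'0'); print(n,d['position'],d['attitude'],d['camera_matrix'][0])
    i=cv2.imread(f'pics/{n}0.png'); cv2.imwrite(f'pics/{n}0b.png',cv2.resize(i,(800,600),interpolation=cv2.INTER_CUBIC))
print(r.get_state())
E
```

```text
pics
scene [0.2592357  0.42906891 0.637069  ] [-0.27421251 -0.12588808  0.39339106  0.86844871] [432.20030564   0.         273.37328823]
top [ 0.52300728 -0.09060719  0.97238584] [ 0.7129037   0.03462175 -0.03469569 -0.6995469 ] [384.44282544   0.         283.7390139 ]
{'clock': 0.1, 'joint_positions': array([ 1.08075109e+00,  2.17652625e-01,  1.61480531e+00, -1.98696502e-05,
        1.31132764e+00, -1.12220194e-01]), 'joint_vel': array([ 1.75592226e-03, -1.90647141e-03, -4.62112235e-03, -8.90388758e-05,
       -1.20581978e-03, -4.97742497e-04]), 'joint_efforts': array([-8.91840173e-04, -3.98074937e+01, -3.04970241e+01, -1.87665096e-04,
        4.32258195e-03, -2.43917117e-05]), 'position': array([0.23020186, 0.58025017, 0.23009853]), 'ee_rot': array([-3.16045078e-04,  1.87788248e-01,  9.82208925e-01, -1.04996841e-03]), 'wrist_force': array([-0.58072084,  0.45246172, -0.1885259 ]), 'ft_torque': array([0.03735711, 0.04962627, 0.0036137 ]), 'finger_force': 0.0, 'grip_width': 0.08542101713365674}
```

View pics/top0b.png

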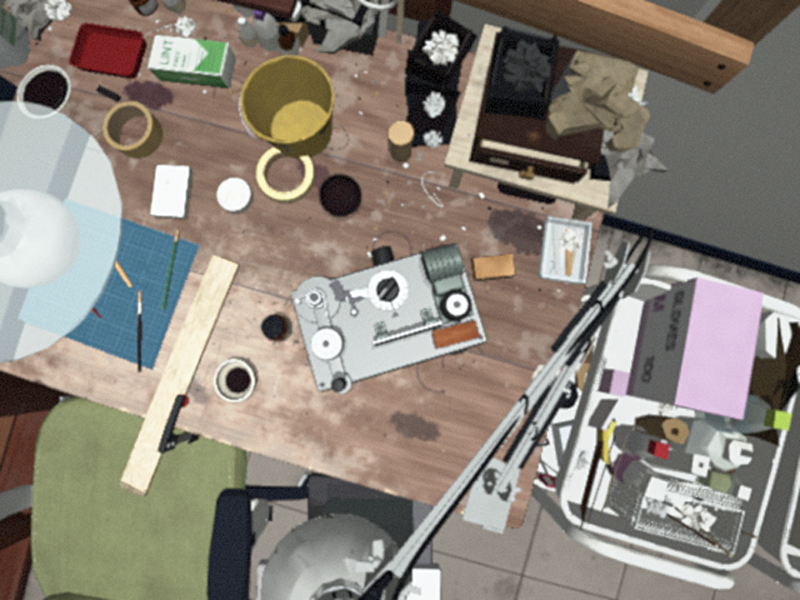

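View pics/scene0b.png

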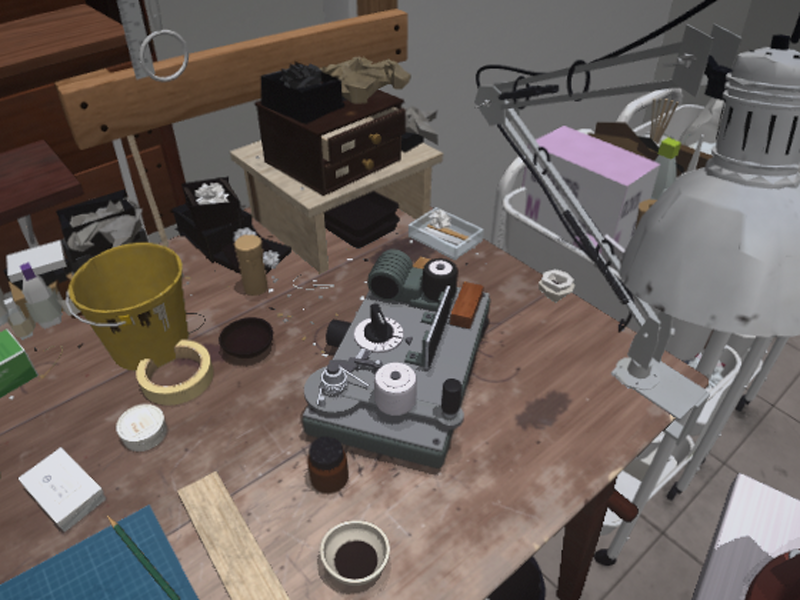

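The top view shows the sander at about (390,320) in the enlarged picture. The grip is at (340,383), the roller at (326,343), the pivot at (314,297) and the knob at (388,290). I'll enlarge that area.

```bash
python3 - <<'E'
from h import *
i=cv2.imread('pics/top0.png')[165:285,195:355]; cv2.imwrite('pics/c1.png',cv2.resize(i,(800,600),interpolation=cv2.INTER_CUBIC))
E
```

```text
(no output)
```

View pics/c1.png

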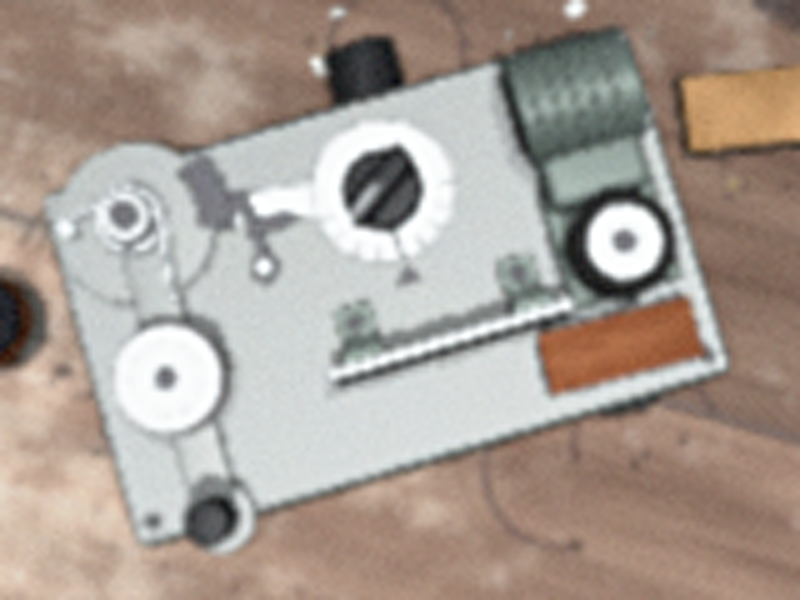

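The crop shows the roller top at (165,377), the grip top at (210,520) and the drive roller top at (624,240). The knob is at (383,190), with its white line pointing lower-left to about (357,218). The index wedge is at (408,278), and the deck corners are at (148,545) and (725,370). I'll fit the pose of the machine.

```bash
python3 - <<'E'
from h import *
from scipy.optimize import least_squares
c=lambda x,y:[195+x/5-.4,165+y/5-.4]
L=np.array([[-.09,.15,.05],[-.09,-.15,.05],[-.018,-.11,.109],[.060-.078,.105,.109],[.06-.145,.105,.117],[.042,-.012,.092]])
px=np.array([c(148,545),c(727,368),c(624,240),c(165,377),c(210,520),c(383,190)])
def W(p,l): return np.c_[l[:,:2]@np.array([[np.cos(p[2]),np.sin(p[2])],[-np.sin(p[2]),np.cos(p[2])]])+p[:2],l[:,2]]
s=least_squares(lambda p:(proj('top0',W(p,L))-px).ravel(),[.5,-.05,.2],loss='soft_l1')
p=s.x;print(p,s.fun.reshape(-1,2).round(2))
pts=dict(knob=[.042,-.012,.08],grip=[-.085,.105,.096],pivot=[.06,.105,.096],idx=[.004,-.012,.05],wood=[-.065,-.1,.05])
for k,v in pts.items():
    w=W(p,np.array([v]));print(k,w.round(4),proj('top0',w).round(1),(proj('scene0',w)*800/560).round(1))
a=ray('top0',c(383,190),.092);b=ray('top0',c(358,217),.092);print('line',a,b,np.linalg.norm(b-a))
d=b-a;print('knob ang deg',np.degrees(np.arctan2(d[1],d[0])-(p[2]+np.pi))%360)
print('scene roller/grip',ray('scene0',[452*.7,384*.7],.117),ray('scene0',[395*.7,375*.7],.109), W(p,L[3:5]))
i=cv2.imread('pics/scene0.png');u=(proj('scene0',W(p,np.array([[.042,-.012,.08]])))[0]).astype(int)
cv2.imwrite('pics/c2.png',cv2.resize(i[u[1]-50:u[1]+70,u[0]-60:u[0]+100],(800,600),interpolation=cv2.INTER_CUBIC));print(u)
E
```

```text
[ 0.58604767 -0.06105325  0.31149462] [[-2.19  1.18]
 [ 2.22  0.2 ]
 [ 0.35 -0.24]
 [ 0.61 -0.12]
 [-0.52  0.31]
 [-0.42 -2.18]]
knob [[ 0.6297 -0.0596  0.08  ]] [[270.9 201. ]] [[375.4 318. ]]
grip [[0.473  0.0128 0.096 ]] [[237.2 268.4]] [[448.4 395.3]]
pivot [[0.611  0.0573 0.096 ]] [[219.7 207.4]] [[330.2 368. ]]
idx [[ 0.5935 -0.0712  0.05  ]] [[275.9 217.5]] [[402.4 339.8]]
wood [[ 0.5548 -0.1762  0.05  ]] [[319.3 234.5]] [[465.7 308.8]]
line [ 0.6246566  -0.06068648  0.092     ] [ 0.61192886 -0.04945256  0.092     ] 0.016976349382477187
knob ang deg 300.7199945099201
scene roller/grip [0.46988916 0.01252529 0.117     ] [0.53422034 0.03184801 0.109     ] [[0.53673331 0.03337712 0.109     ]
 [0.47295758 0.01284285 0.117     ]]
[262 222]
```

View pics/c2.png

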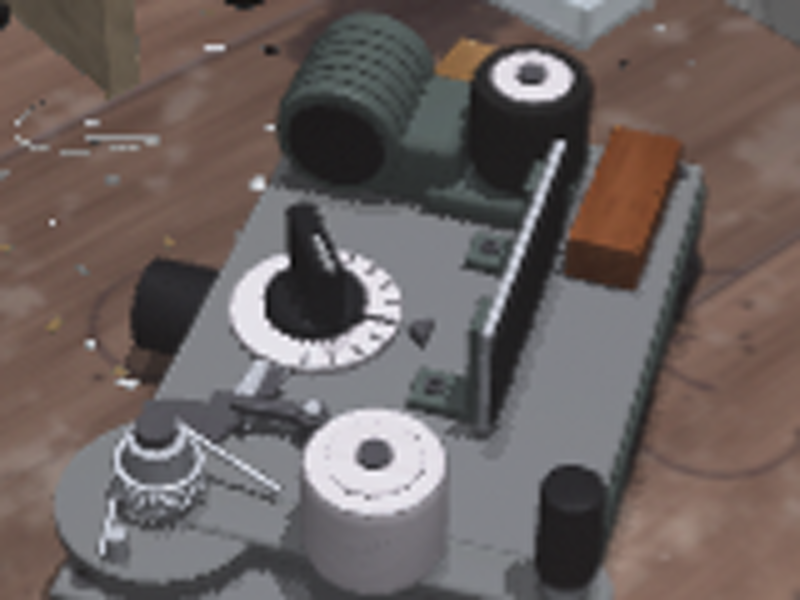

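The scene crop confirms the layout: the pointer is about 60° clockwise of the index wedge at (420,330), and the grip top is at (572,490). I'll start moving, and use the first moves to learn the arm's link geometry so I can check clearance over the lamp shade.

Emit:
arm_command([
  {"grip":100,"offset":[2,1.5,3],"delta_rot":[0,0,0]},
  {"grip":100,"offset":[2,1.5,3],"delta_rot":[0,0,0]},
  {"grip":100,"offset":[0,0,0],"delta_rot":[0,0,0]},
  {"grip":100,"offset":[0,0,0],"delta_rot":[0,0,0]},
])

```text
clock: 0.5
position: [0.271, 0.6113, 0.2918]
ee_rot: [0.0, 0.188, 0.982, 0.0]
wrist_force: [0.3, 0.2, -0.4]
grip_width: 0.0855
finger_force: 0.0
```

```bash
cat > log.py <<'E'
from h import *
s=r.get_state();open('fk.txt','a').write(json.dumps([s['joint_positions'].tolist(),s['position'].tolist(),s['ee_rot'].tolist()])+'\n')
print(s['clock'],s['joint_positions'].round(3),s['position'].round(4),s['wrist_force'].round(1),s['grip_width'])
E
python3 log.py
```

```text
0.5 [ 1.049  0.268  1.438  0.     1.434 -0.144] [0.271  0.6113 0.2918] [ 0.3  0.2 -0.4] 0.08549340486741072
```

Emit:
arm_command([
  {"grip":60,"offset":[2,-2,-4],"delta_rot":[0.1,0.1,0]},
  {"grip":60,"offset":[2,-2,-4],"delta_rot":[0.1,0.1,0]},
  {"grip":60,"offset":[0,0,0],"delta_rot":[0,0,0]},
  {"grip":60,"offset":[0,0,0],"delta_rot":[0,0,0]},
])

```text
clock: 0.9
position: [0.3095, 0.567, 0.2062]
ee_rot: [-0.119, 0.188, 0.972, 0.075]
wrist_force: [-0.2, 0.8, 1.0]
grip_width: 0.0514
finger_force: 0.0
```

```bash
python3 log.py
```

```text
0.9 [ 0.829  0.259  1.634  0.297  1.258 -0.452] [0.3095 0.567  0.2062] [-0.2  0.8  1. ] 0.051396112811113344
```

Emit:
arm_command([
  {"grip":45,"offset":[4,-4,0],"delta_rot":[-0.1,-0.1,0]},
  {"grip":45,"offset":[4,-4,0],"delta_rot":[-0.1,-0.1,0]},
  {"grip":45,"offset":[0,0,0],"delta_rot":[0,0,0]},
  {"grip":45,"offset":[0,0,0],"delta_rot":[0,0,0]},
])

```text
clock: 1.3
position: [0.3803, 0.5024, 0.2131]
ee_rot: [0.0, 0.187, 0.982, 0.002]
wrist_force: [-0.2, 0.7, -0.2]
grip_width: 0.0384
finger_force: 0.0
```

```bash
python3 log.py; cat > fit.py <<'E'
from h import *
from scipy.optimize import least_squares
D=[json.loads(l) for l in open('fk.txt')]
D.append([[1.08075109,.217652625,1.61480531,0,1.31132764,-.1122],[.23020186,.58025017,.23009853],[-3.16e-4,.187788,.982209,-.00105]])
def fk(p,q):
    # p: h,r0,L1,L2a,L2b,tool,d(wrist offset)
    h,r0,L1,a,b,t,d=p
    P=lambda th:np.array([np.sin(th),np.cos(th)])
    e=np.array([r0,h])+L1*P(q[1]); th=q[1]+q[2]
    w=e+a*P(th)+b*P(th-np.pi/2)
    th5=th+q[4]; tc=w+t*P(th5)+d*P(th5-np.pi/2)
    return e,w,tc
def res(p):
    o=[]
    for q,x,_ in D: o+=list(fk(p,q)[2]-[np.hypot(x[0],x[1]),x[2]])
    return np.r_[np.array(o)*1000,(np.array(p)-[.3,0,.35,.35,0,.25,0])*.3]
s=least_squares(res,[.3,0,.35,.35,0,.25,0]);np.save('fk.npy',s.x)
print(s.x.round(3),s.fun.round(2))
for q,x,_ in D: print([v.round(3) for v in fk(s.x,q)],np.array(x).round(3))
E
python3 fit.py
```

```text
1.3 [ 0.811  0.241  1.62   0.002  1.278 -0.385] [0.3803 0.5024 0.2131] [-0.2  0.7 -0.2] 0.03839658527441244
[-1.068  0.985  0.604  0.545 -0.021 -0.872 -1.013] [-0.21 -1.17 -0.45 -1.63 -0.45 -1.59  1.11  4.4  -0.41  0.3   0.08  0.06
 -0.01 -0.34 -0.3 ]
[array([ 1.145, -0.486]), array([ 1.682, -0.581]), array([0.668, 0.291])] [0.271 0.611 0.292]
[array([ 1.14 , -0.484]), array([ 1.65 , -0.677]), array([0.645, 0.205])] [0.309 0.567 0.206]
[array([ 1.129, -0.482]), array([ 1.645, -0.658]), array([0.63 , 0.211])] [0.38  0.502 0.213]
[array([ 1.116, -0.478]), array([ 1.636, -0.64 ]), array([0.625, 0.234])] [0.23 0.58 0.23]
```

```bash
cat > fit.py <<'E'
from h import *
from scipy.optimize import least_squares
D=[json.loads(l) for l in open('fk.txt')]
D.append([[1.08075109,.217652625,1.61480531,0,1.31132764,-.1122],[.23020186,.58025017,.23009853],[-3.16e-4,.187788,.982209,-.00105]])
def fk(p,q,s=1):
    h,r0,L1,a,b,t=p
    R1=R.from_euler('z',q[0]);R2=R1*R.from_euler('y',q[1]);R3=R2*R.from_euler('y',q[2])
    R4=R3*R.from_euler('z',s*q[3])*R.from_euler('y',q[4])
    e=R1.apply([r0,0,h])+R2.apply([0,0,L1]); w=e+R3.apply([b,0,a]); return e,w,w+R4.apply([0,0,t]),R4
p0=np.array([.35,0,.4,.4,0,.25])
if __name__=='__main__':
    for q,x,o in D: # check rotation model: tool z
        print((R.from_quat(np.array(o)[[1,2,3,0]]).as_matrix()[:,2]-fk(p0,q)[3].as_matrix()[:,2]).round(3),end=' ')
    s=least_squares(lambda p:np.r_[np.ravel([(fk(p,q)[2]-x)*1000 for q,x,_ in D]),(p-p0)*5],p0);np.save('fk.npy',s.x)
    print(s.x.round(3),s.fun.round(2))
    for q,x,_ in D: print([v.round(3) for v in fk(s.x,q)[:3]],np.array(x).round(3))
E
python3 fit.py
```

```text
[-0.  0.  0.] [-0. -0.  0.] [-0.  0. -0.] [ 0. -0.  0.] [ 0.525 -0.04   0.473  0.592  0.053  0.555] [ 60.75 -34.7    1.52   0.72   0.36   4.91  50.66 -47.68  -3.76  61.13
 -34.11  -2.68   0.87  -0.2    0.36   0.96   0.27   1.52]
[array([0.043, 0.074, 0.981]), array([0.332, 0.576, 0.848]), array([0.332, 0.577, 0.293])] [0.271 0.611 0.292]
[array([0.055, 0.06 , 0.982]), array([0.423, 0.461, 0.744]), array([0.31 , 0.567, 0.211])] [0.309 0.567 0.206]
[array([0.05 , 0.053, 0.984]), array([0.431, 0.453, 0.764]), array([0.431, 0.455, 0.209])] [0.38  0.502 0.213]
[array([0.029, 0.055, 0.987]), array([0.292, 0.547, 0.782]), array([0.291, 0.546, 0.227])] [0.23 0.58 0.23]
```

```bash
sed -i 's/h,r0,L1,a,b,t=p/h,r0,L1,a,b,t,c=p/; s/R3.apply(\[b,0,a\])/R3.apply([b,c,a])/; s/p0=.*/p0=np.array([.35,0,.4,.4,0,.25,.07])/' fit.py; python3 fit.py
```

```text
[-0.  0.  0.] [-0. -0.  0.] [-0.  0. -0.] [ 0. -0.  0.] [0.297 0.001 0.452 0.558 0.062 0.304 0.07 ] [-0.01 -0.02 -0.02 -0.02 -0.03  0.02  0.    0.    0.01  0.02  0.05 -0.01
 -0.27  0.    0.26  0.79  0.31  0.27 -0.  ]
[array([0.06 , 0.105, 0.733]), array([0.271, 0.611, 0.596]), array([0.271, 0.611, 0.292])] [0.271 0.611 0.292]
[array([0.079, 0.086, 0.734]), array([0.371, 0.509, 0.499]), array([0.309, 0.567, 0.206])] [0.309 0.567 0.206]
[array([0.075, 0.079, 0.736]), array([0.38 , 0.501, 0.518]), array([0.38 , 0.502, 0.213])] [0.38  0.502 0.213]
[array([0.046, 0.087, 0.738]), array([0.231, 0.581, 0.535]), array([0.23, 0.58, 0.23])] [0.23 0.58 0.23]
```

Good fit: elbow at z≈0.735 and wrist centre 0.304 above the TCP. For the knob, the forearm clears the shade with the tool straight down. For the grip, I'll tilt the tool so the wrist leans to the left. Next is a hover over the knob, passing low under the bulb.

Emit:
arm_command([
  {"grip":45,"offset":[1.8,-3.8,-0.8],"delta_rot":[0,0,-0.025]},
  {"grip":45,"offset":[1.8,-3.8,-0.8],"delta_rot":[0,0,-0.025]},
  {"grip":45,"offset":[1.8,-3.8,-0.8],"delta_rot":[0,0,-0.025]},
  {"grip":45,"offset":[1.8,-3.8,-0.8],"delta_rot":[0,0,-0.025]},
  {"grip":45,"offset":[1.8,-3.8,-0.8],"delta_rot":[0,0,-0.025]},
  {"grip":45,"offset":[1.8,-3.8,-0.8],"delta_rot":[0,0,-0.025]},
  {"grip":45,"offset":[1.8,-3.8,-0.4],"delta_rot":[0,0,-0.025]},
  {"grip":45,"offset":[1.8,-3.8,-0.4],"delta_rot":[0,0,-0.025]},
])

```text
clock: 2.1
position: [0.5256, 0.1967, 0.1557]
ee_rot: [0.0, 0.285, 0.959, 0.001]
wrist_force: [-0.0, 0.4, -0.2]
grip_width: 0.0385
finger_force: 0.0
```

Emit:
arm_command([
  {"grip":45,"offset":[1.8,-4,0],"delta_rot":[0,0,-0.025]},
  {"grip":45,"offset":[1.8,-4,0],"delta_rot":[0,0,-0.025]},
  {"grip":45,"offset":[1.7,-4,0],"delta_rot":[0,0,-0.025]},
  {"grip":45,"offset":[1.7,-4,0],"delta_rot":[0,0,-0.025]},
  {"grip":45,"offset":[1.7,-4,0],"delta_rot":[0,0,-0.025]},
  {"grip":45,"offset":[1.8,-4,0],"delta_rot":[0,0,-0.025]},
  {"grip":45,"offset":[0,0,0],"delta_rot":[0,0,0]},
  {"grip":45,"offset":[0,0,0],"delta_rot":[0,0,0]},
])

```text
clock: 2.9
position: [0.6309, -0.0431, 0.1556]
ee_rot: [0.0, 0.356, 0.934, 0.001]
wrist_force: [-1.3, 1.3, -0.1]
grip_width: 0.0382
finger_force: 0.0
```

```bash
python3 log.py; python3 - <<'E'
from h import *
d=snap('wrist','w1'); i=cv2.imread('pics/w1.png'); cv2.imwrite('pics/w1b.png',cv2.resize(i,(800,600),interpolation=cv2.INTER_CUBIC))
print(d['position'],proj('w1',[[.627,-.06,.092],[.5935,-.0712,.05],[.6118,-.0494,.092]])/.7)
E
```

```text
2.9 [-0.18   0.303  1.657  0.002  1.182 -1.023] [ 0.6309 -0.0431  0.1556] [-1.3  1.3 -0.1] 0.03822995943366499
[ 0.58154937 -0.00101239  0.29873598] [[360.42796726 345.70034347]
 [304.02616845 284.70215643]
 [354.46402666 304.44429516]]
```

View pics/w1b.png

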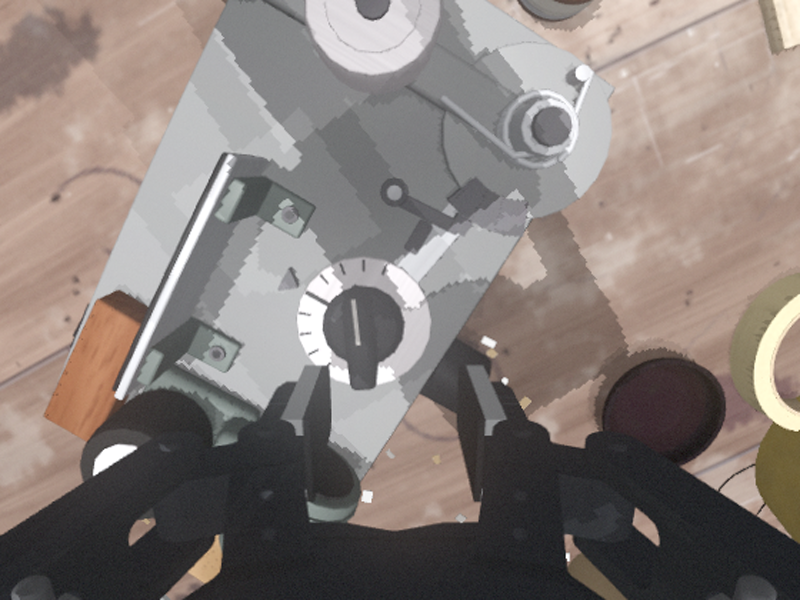

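The wrist view shows the knob line from (359,345) to (353,300), the long index tick at about (316,298), the wedge at (289,279) and the dial centre near (365,322).

```bash
python3 - <<'E'
from h import *
k=lambda x,y,z:ray('w1',[x*.7,y*.7],z)
a,b=k(359,345,.092),k(353,300,.092); c=k(365,321,.052);w=k(289,279,.05);t1,t2=k(307,292,.052),k(328,303,.052);e=k(363,387,.092)
print(a,b,e,'dial',c,'wedge',w,np.linalg.norm(w-c),np.linalg.norm(b-e))
an=lambda d:np.degrees(np.arctan2(d[1],d[0]))
print('line',an(b-a),an(b-e),'wedge',an(w-c),an(w-a),'tick',an(t1-t2))
print('tick pts',t1,t2)
E
```

```text
[ 0.62635566 -0.06024299  0.092     ] [ 0.60997159 -0.04854476  0.092     ] [ 0.64194568 -0.07226226  0.092     ] dial [ 0.62758808 -0.06068246  0.052     ] wedge [ 0.58634615 -0.07480222  0.05      ] 0.04363788100354014 0.039810334497778335
line 144.47315786869112 143.43299788512172 wedge -161.10063284720093 -160.00384470318042 tick -160.53736421241888
tick pts [ 0.59708281 -0.0721351   0.052     ] [ 0.60822806 -0.06819654  0.052     ]
```

Emit:
arm_command([
  {"grip":45,"offset":[-0.4,-1.75,0],"delta_rot":[0,0,0.096]},
  {"grip":45,"offset":[0,0,-2.9],"delta_rot":[0,0,0]},
  {"grip":45,"offset":[0,0,-2.9],"delta_rot":[0,0,0]},
  {"grip":45,"offset":[0,0,-2.7],"delta_rot":[0,0,0]},
  {"grip":45,"offset":[0,0,0],"delta_rot":[0,0,0]},
  {"grip":45,"offset":[0,0,0],"delta_rot":[0,0,0]},
])

```text
clock: 3.55
position: [0.6256, -0.0593, 0.0701]
ee_rot: [-0.001, 0.31, 0.951, 0.0]
wrist_force: [0.9, 0.3, 0.4]
grip_width: 0.0387
finger_force: 0.0
```

```bash
python3 log.py; python3 -c "
from fit import *
p=np.load('fk.npy');s=r.get_state();print([v.round(3) for v in fk(p,s['joint_positions'])[:3]])"
```

```text
3.55 [-2.060e-01  4.010e-01  1.707e+00  1.000e-03  1.035e+00 -1.148e+00] [ 0.6256 -0.0593  0.0701] [0.9 0.3 0.4] 0.03865657383864692
[array([ 0.174, -0.036,  0.713]), array([ 0.626, -0.059,  0.375]), array([ 0.625, -0.059,  0.07 ])]
```

Emit:
arm_command([
  {"grip":45,"offset":[0.1,-0.1,0],"delta_rot":[0,0,0]},
  {"grip":5,"offset":[0,0,0],"delta_rot":[0,0,0]},
  {"grip":5,"offset":[0,0,0],"delta_rot":[0,0,0]},
  {"grip":5,"offset":[0,0,0],"delta_rot":[0,0,0]},
  {"grip":5,"offset":[0,0,0],"delta_rot":[0,0,0]},
  {"grip":5,"offset":[0,0,0],"delta_rot":[0,0,0]},
])

```text
clock: 4.15
position: [0.6294, -0.0616, 0.0726]
ee_rot: [0.002, 0.311, 0.95, 0.001]
wrist_force: [1.8, 4.2, 5.1]
grip_width: 0.0107
finger_force: 61.0
```

Emit:
arm_command([
  {"grip":5,"offset":[0,0,0.1],"delta_rot":[0,0,0.12]},
  {"grip":5,"offset":[0,0,0],"delta_rot":[0,0,0.12]},
  {"grip":5,"offset":[0,0,0],"delta_rot":[0,0,0.12]},
  {"grip":5,"offset":[0,0,0],"delta_rot":[0,0,0.12]},
  {"grip":5,"offset":[0,0,0],"delta_rot":[0,0,0.12]},
  {"grip":5,"offset":[0,0,0],"delta_rot":[0,0,0.12]},
  {"grip":5,"offset":[0,0,0],"delta_rot":[0,0,0.12]},
  {"grip":5,"offset":[0,0,0],"delta_rot":[0,0,0.12]},
])

```text
clock: 4.95
position: [0.6296, -0.06, 0.0727]
ee_rot: [0.003, -0.165, 0.986, 0.002]
wrist_force: [3.7, 8.6, 2.7]
grip_width: 0.0104
finger_force: 60.5
```

Emit:
arm_command([
  {"grip":5,"offset":[0,0,0],"delta_rot":[0,0,0]},
  {"grip":5,"offset":[0,0,0],"delta_rot":[0,0,0]},
  {"grip":5,"offset":[0,0,0],"delta_rot":[0,0,0]},
])

```text
clock: 5.25
position: [0.6296, -0.06, 0.0727]
ee_rot: [0.003, -0.163, 0.987, 0.001]
wrist_force: [2.9, 7.7, 2.1]
grip_width: 0.0104
finger_force: 60.4
```

```bash
python3 log.py; python3 - <<'E'
from h import *
d=snap('wrist','w2'); i=cv2.imread('pics/w2.png'); q=proj('w2',[[.627,-.0605,.092]])[0];print(q)
q=np.clip(q.astype(int),[112,84],[448,336])
cv2.imwrite('pics/w2b.png',cv2.resize(i[q[1]-84:q[1]+84,q[0]-112:q[0]+112],(800,600),interpolation=cv2.INTER_CUBIC));print(q-[112,84])
E
```

```text
5.25 [-0.208  0.401  1.701  0.006  1.034 -2.109] [ 0.6296 -0.06    0.0727] [2.9 7.7 2.1] 0.010379161265842558
[279.12119445 290.79935419]
[167 206]
```

View pics/w2b.png

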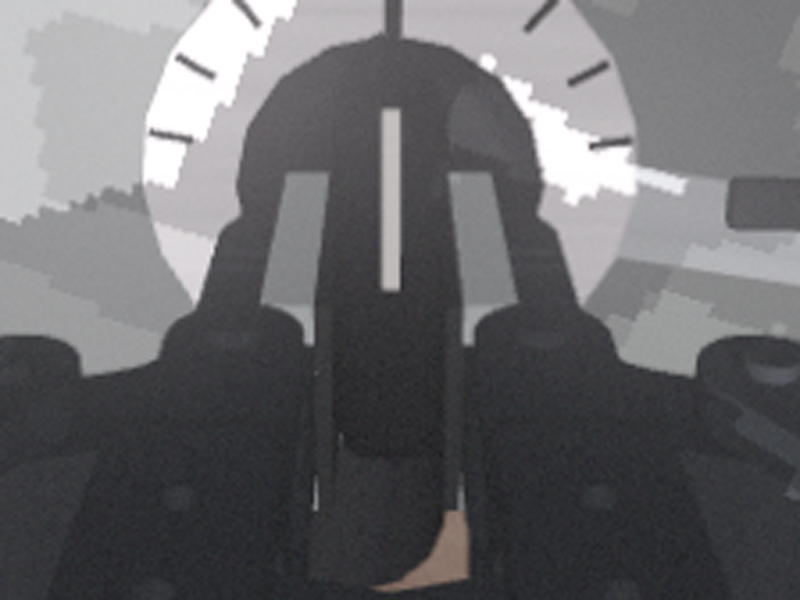

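The pointer line runs from (391,110) to (391,290) in the crop, and the index tick is at x≈394. The ±60° ticks are at (172,135) and (610,144), so the pointer is within about 1° of the index. I'll compute the exact difference.

```bash
python3 - <<'E'
from h import *
f=224/800
k=lambda x,y,z:ray('w2',[167+(x+.5)*f-.5,206+(y+.5)*f-.5],z)
an=lambda d:np.degrees(np.arctan2(d[1],d[0]))%360
a,b=k(391,290,.092),k(391,110,.092);print('line',a,an(b-a),np.linalg.norm(b-a))
for z in(.05,.054):
  l6,r6,l4,r4,t=k(172,135,z),k(610,144,z),k(195,65,z),k(588,73,z),k(394,10,z)
  print(an(r6-l6)+90,an(r4-l4)+90,an(t-(l6+r6)/2),'from axis',an(t-a),np.linalg.norm(r6-l6))
s=r.get_state();q=s['ee_rot'];print(an(R.from_quat(q[[1,2,3,0]]).as_matrix()[:,1])+90)
E
```

```text
line [ 0.62577572 -0.06213632  0.092     ] 198.83267886807204 0.020399682682363914
197.50068647048707 197.54073227465216 197.7256510572155 from axis 197.19419492360902 0.06083468607981942
197.50068647048698 197.54073227465216 197.72565105721537 from axis 197.34493187171088 0.05936258706069931
198.77052026512868
```

Emit:
arm_command([
  {"grip":5,"offset":[0,0,0],"delta_rot":[0,0,-0.02]},
  {"grip":5,"offset":[0,0,0],"delta_rot":[0,0,0]},
  {"grip":5,"offset":[0,0,0],"delta_rot":[0,0,0]},
  {"grip":45,"offset":[0,0,0],"delta_rot":[0,0,0]},
  {"grip":45,"offset":[0,0,0],"delta_rot":[0,0,0]},
  {"grip":45,"offset":[0,0,0],"delta_rot":[0,0,0]},
  {"grip":45,"offset":[0,0,0],"delta_rot":[0,0,0]},
])

```text
clock: 6.0
position: [0.6268, -0.0627, 0.071]
ee_rot: [-0.0, -0.153, 0.988, -0.0]
wrist_force: [0.4, 0.5, 0.3]
grip_width: 0.0386
finger_force: 0.0
```

Emit:
arm_command([
  {"grip":45,"offset":[0,0,3],"delta_rot":[0,0,0]},
  {"grip":45,"offset":[0,0,3],"delta_rot":[0,0,0]},
  {"grip":45,"offset":[0,0,3],"delta_rot":[0,0,0]},
  {"grip":45,"offset":[0,0,0],"delta_rot":[0,0,0]},
  {"grip":45,"offset":[0,0,0],"delta_rot":[0,0,0]},
  {"grip":45,"offset":[0,0,0],"delta_rot":[0,0,0]},
])

```text
clock: 6.6
position: [0.626, -0.0622, 0.1596]
ee_rot: [-0.001, -0.153, 0.988, 0.0]
wrist_force: [-0.6, -0.2, -0.9]
grip_width: 0.0386
finger_force: 0.0
```

```bash
python3 log.py; python3 - <<'E'
from h import *
d=snap('wrist','w3'); i=cv2.imread('pics/w3.png'); q=proj('w3',[[.615,-.064,.07]])[0]
q=np.clip(q.astype(int),[60,45],[500,375]);o=q-[60,45];print(o)
cv2.imwrite('pics/w3b.png',cv2.resize(i[o[1]:o[1]+90,o[0]:o[0]+120],(800,600),interpolation=cv2.INTER_CUBIC))
E
```

```text
6.6 [-0.211  0.294  1.66  -0.     1.191 -2.089] [ 0.626  -0.0622  0.1596] [-0.6 -0.2 -0.9] 0.038615582508709535
[219 158]
```

View pics/w3b.png

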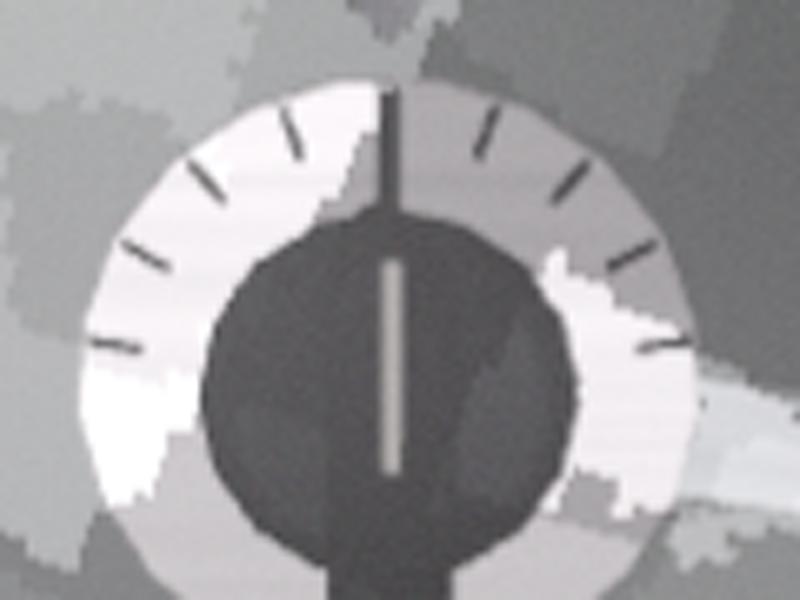

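The knob is aligned: the line at x=391 is collinear with the index tick at x=390, and the ±60° and ±80° ticks are level. Next I'll check the lean needed for the grip, with forearm clearance to the lamp.

```bash
cat > ik.py <<'E'
from fit import *
P=np.load('fk.npy')
if 1:
    s=least_squares(lambda p:np.r_[np.ravel([(fk(p,q)[2]-x)*1000 for q,x,_ in D]),(p-p0)*.5],p0);P=s.x
yaw=.311
ux=np.array([np.cos(yaw),np.sin(yaw),0]);uy=np.array([-np.sin(yaw),np.cos(yaw),0]);O=np.array([.58605,-.06105,0])
loc=lambda x,y,z:O+ux*x+uy*y+[0,0,z]
def solve(x,up,q0):
    up=up/np.linalg.norm(up)
    f=lambda q:np.r_[(fk(P,q)[2]-x)*10,fk(P,q)[3].as_matrix()[:,2]+up,(q[5]-q0[5])*.01]
    return least_squares(f,q0)
def seg(a,b,n=60): return a+(b-a)*np.linspace(0,1,n)[:,None]
def clr(pts):
    c=np.array([.26,-.015]);d=np.linalg.norm(pts[:,:2]-c,axis=1);o=9
    for rr,zt in((.045,.52),(.09,.45)):
        o=min(o,np.hypot(np.maximum(d-rr,0),np.maximum(pts[:,2]-zt,0)).min())
    return o
E
python3 - <<'E'
from ik import *
print(P.round(3),abs(s.fun[:-7]).max().round(2))
q0=r.get_state()['joint_positions']
for nm,x in(('start',loc(-.085,.105,.09)),('end',loc(-.0744,.0505,.09)),('knob',np.array([.626,-.06,.16]))):
  for deg in(0,20,30,40):
    for az in (90,50,20):
      t=np.radians(deg);a=np.radians(az);up=np.cos(t)*np.array([0,0,1])+np.sin(t)*(uy*np.sin(a)+ux*np.cos(a))
      q=solve(x,up,q0);e,w,_,_=fk(P,q.x);lat=R.from_euler('z',q.x[0]).apply([0,P[6],0])
      print(nm,deg,az,q.cost.round(5),q.x.round(2),'clr off %.3f ctr %.3f'%(clr(seg(e+lat,w)),clr(seg(e,w-lat))))
      if deg==0:break
E
```

```text
[0.294 0.    0.454 0.558 0.061 0.305 0.07 ] 0.0
start 0 90 0.0 [-0.12  0.07  2.07 -0.    1.   -2.09] clr off 0.024 ctr 0.007
start 20 90 0.0 [ 0.09  0.07  2.12 -0.43  0.92 -2.09] clr off 0.052 ctr 0.004
start 20 50 0.0 [ 0.08  0.2   1.96 -0.34  1.16 -2.09] clr off 0.079 ctr 0.037
start 20 20 0.0 [ 0.01  0.27  1.88 -0.22  1.28 -2.09] clr off 0.079 ctr 0.050
start 30 90 0.0 [ 0.2   0.11  2.13 -0.65  0.95 -2.09] clr off 0.069 ctr 0.023
start 30 50 0.0 [ 0.16  0.29  1.9  -0.47  1.27 -2.09] clr off 0.103 ctr 0.056
start 30 20 0.0 [ 0.06  0.38  1.78 -0.29  1.43 -2.09] clr off 0.099 ctr 0.067
start 40 90 0.0 [ 0.3   0.18  2.13 -0.85  1.02 -2.09] clr off 0.090 ctr 0.036
start 40 50 0.0 [ 0.22  0.39  1.84 -0.57  1.39 -2.09] clr off 0.120 ctr 0.075
start 40 20 0.0 [ 0.1   0.5   1.69 -0.35  1.58 -2.09] clr off 0.114 ctr 0.080
end 0 90 0.0 [-0.21  0.13  2.01  0.    1.01 -2.09] clr off 0.028 ctr 0.032
end 20 90 0.0 [-0.01  0.1   2.08 -0.43  0.89 -2.09] clr off 0.043 ctr 0.001
end 20 50 0.0 [-0.02  0.24  1.92 -0.36  1.14 -2.09] clr off 0.067 ctr 0.040
end 20 20 0.0 [-0.07  0.31  1.82 -0.24  1.28 -
[... 554 characters left out ...]
r 0.107
knob 20 90 0.0 [-0.05  0.25  1.76 -0.38  1.04 -2.09] clr off 0.099 ctr 0.084
knob 20 50 0.0 [-0.05  0.38  1.58 -0.34  1.31 -2.09] clr off 0.120 ctr 0.107
knob 20 20 0.0 [-0.09  0.47  1.46 -0.24  1.47 -2.09] clr off 0.124 ctr 0.115
knob 30 90 0.0 [ 0.03  0.25  1.79 -0.6   1.02 -2.09] clr off 0.100 ctr 0.075
knob 30 50 0.0 [ 0.02  0.45  1.53 -0.49  1.4  -2.09] clr off 0.126 ctr 0.107
knob 30 20 0.0 [-0.05  0.57  1.37 -0.33  1.62 -2.09] clr off 0.125 ctr 0.113
knob 40 90 0.0 [ 0.1   0.28  1.82 -0.82  1.04 -2.09] clr off 0.105 ctr 0.069
knob 40 50 0.0 [ 0.07  0.53  1.48 -0.62  1.5  -2.09] clr off 0.132 ctr 0.106
knob 40 20 0.0 [-0.01  0.67  1.27 -0.42  1.77 -2.09] clr off 0.122 ctr 0.106
```

```bash
python3 - <<'E'
from ik import *
s=r.get_state();q0=s['joint_positions'];R0=fk(P,q0)[3]*R.from_euler('z',q0[5]) 
Rc=R.from_rotvec([-.425,.385,0])*R0
def sol(x,Rt,q0):
    f=lambda q:np.r_[(fk(P,q)[2]-x)*10,(Rt.inv()*(fk(P,q)[3]*R.from_euler('z',q[5]))).as_rotvec()]
    return least_squares(f,q0)
q=q0;x0=s['position']
tgt=[x0+[0,0,.03]]+[x0+[0,0,.03]+(np.array([.469,.0086,.19])-x0-[0,0,.03])*k/5 for k in range(1,6)]+[np.array([.469,.0086,.09])]+[loc(.06-.145*np.cos(a),.105-.145*np.sin(a),.09) for a in(.1,.2,.3,.4)]
for k,x in enumerate(tgt):
    Rt=R.from_rotvec(np.array([-.425,.385,0])*min(k/5,1))*R0
    m=sol(x,Rt,q);q=m.x;e,w,_,_=fk(P,q);lat=R.from_euler('z',q[0]).apply([0,P[6],0])
    print(x.round(3),m.cost.round(6),q.round(2),w.round(2),'clr %.3f %.3f'%(clr(seg(e+lat,w)),clr(seg(e,w-lat))))
E
```

```text
[ 0.626 -0.062  0.189] 0.0 [-0.21  0.26  1.64 -0.    1.24 -2.09] [ 0.63 -0.06  0.49] clr 0.116 0.118
[ 0.594 -0.048  0.189] 0.0 [-0.15  0.24  1.67 -0.1   1.3  -2.  ] [ 0.62 -0.02  0.49] clr 0.115 0.111
[ 0.563 -0.034  0.189] 0.0 [-0.09  0.23  1.69 -0.19  1.36 -1.91] [0.61 0.02 0.49] clr 0.114 0.104
[ 0.532 -0.02   0.19 ] 0.0 [-0.02  0.23  1.71 -0.26  1.44 -1.84] [0.6  0.06 0.48] clr 0.115 0.099
[ 0.5   -0.006  0.19 ] 0.0 [ 0.04  0.23  1.74 -0.32  1.51 -1.76] [0.59 0.09 0.46] clr 0.117 0.094
[0.469 0.009 0.19 ] 0.0 [ 0.1   0.25  1.76 -0.37  1.59 -1.7 ] [0.58 0.13 0.45] clr 0.121 0.091
[0.469 0.009 0.09 ] 0.0 [ 0.1   0.38  1.8  -0.37  1.42 -1.63] [0.58 0.13 0.35] clr 0.104 0.067
[ 0.478 -0.001  0.09 ] 0.0 [ 0.09  0.4   1.78 -0.38  1.42 -1.65] [0.59 0.12 0.35] clr 0.103 0.068
[ 0.485 -0.014  0.09 ] 0.0 [ 0.06  0.4   1.77 -0.39  1.42 -1.66] [0.6  0.11 0.35] clr 0.100 0.067
[ 0.492 -0.026  0.09 ] 0.0 [ 0.04  0.41  1.76 -0.4   1.41 -1.68] [0.6  0.1  0.35] clr 0.098 0.068
[ 0.501 -0.037  0.09 ] 0.0 [ 0.02  0.42  1.74 -0.41  1.41 -1.7 ] [0.61 0.08 0.35] clr 0.097 0.069
```

Emit:
arm_command([
  {"grip":60,"offset":[0,0,3],"delta_rot":[0,0,0]},
  {"grip":60,"offset":[-3.1,1.4,0],"delta_rot":[-0.085,0.077,0]},
  {"grip":60,"offset":[-3.1,1.4,0],"delta_rot":[-0.085,0.077,0]},
  {"grip":60,"offset":[-3.1,1.4,0],"delta_rot":[-0.085,0.077,0]},
  {"grip":60,"offset":[-3.2,1.4,0],"delta_rot":[-0.085,0.077,0]},
  {"grip":60,"offset":[-3.2,1.5,0],"delta_rot":[-0.085,0.077,0]},
  {"grip":60,"offset":[0,0,0],"delta_rot":[0,0,0]},
  {"grip":60,"offset":[0,0,0],"delta_rot":[0,0,0]},
])

```text
clock: 7.45
position: [0.4693, 0.0092, 0.1895]
ee_rot: [-0.221, -0.149, 0.947, -0.178]
wrist_force: [0.3, -0.1, -0.5]
grip_width: 0.0511
finger_force: 0.0
```

```bash
python3 log.py; python3 - <<'E'
from h import *
for n in['wrist','top']:
  d=snap(n,n+'4')
  print(proj(n+'4',[[.472,.0127,.117],[.469,.0086,.09],[.469,.0086,.19]]).round(0))
a=cv2.imread('pics/wrist4.png');b=cv2.imread('pics/top4.png')[180:300,170:330]
cv2.imwrite('pics/m4.png',np.hstack([cv2.resize(a,(480,360)),cv2.resize(b,(320,360))[:, :]]))
E
```

```text
7.45 [ 0.106  0.247  1.758 -0.371  1.587 -1.697] [0.4693 0.0092 0.1895] [ 0.3 -0.1 -0.5] 0.051137707240833725
[[312. 291.]
 [315. 286.]
 [277. 275.]]
[[236. 269.]
 [239. 270.]
 [234. 273.]]
```

View pics/m4.png

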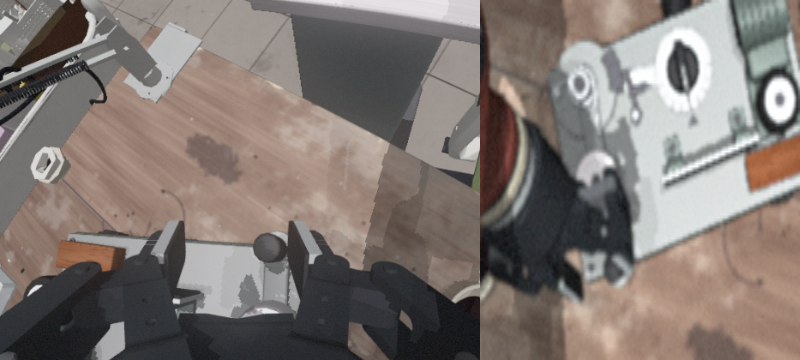

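The wrist view shows the grip top at about (313,288) in full-image pixels, where I predicted (312,291). I'll descend with the fingers straddling it.

Emit:
arm_command([
  {"grip":60,"offset":[0,0,-2.5],"delta_rot":[0,0,0]},
  {"grip":60,"offset":[0,0,-2.5],"delta_rot":[0,0,0]},
  {"grip":60,"offset":[0,0,-1.5],"delta_rot":[0,0,0]},
  {"grip":60,"offset":[0,0,-1.5],"delta_rot":[0,0,0]},
  {"grip":60,"offset":[0,0,-1.8],"delta_rot":[0,0,0]},
  {"grip":60,"offset":[0,0,0],"delta_rot":[0,0,0]},
  {"grip":60,"offset":[0,0,0],"delta_rot":[0,0,0]},
])

```text
clock: 8.25
position: [0.4702, 0.0086, 0.0931]
ee_rot: [-0.22, -0.147, 0.948, -0.178]
wrist_force: [0.1, 0.1, -0.3]
grip_width: 0.051
finger_force: 0.0
```

Emit:
arm_command([
  {"grip":45,"offset":[0,0,0],"delta_rot":[0,0,0]},
  {"grip":45,"offset":[0,0,0],"delta_rot":[0,0,0]},
  {"grip":45,"offset":[0.08,-0.24,0],"delta_rot":[0,0,0]},
  {"grip":45,"offset":[0.08,-0.24,0],"delta_rot":[0,0,0]},
  {"grip":45,"offset":[0.12,-0.34,0],"delta_rot":[0,0,0]},
  {"grip":45,"offset":[0.12,-0.34,0],"delta_rot":[0,0,0]},
  {"grip":45,"offset":[0.14,-0.34,0],"delta_rot":[0,0,0]},
  {"grip":45,"offset":[0.14,-0.34,0],"delta_rot":[0,0,0]},
])

```text
clock: 9.05
position: [0.4758, -0.008, 0.0936]
ee_rot: [-0.221, -0.147, 0.948, -0.176]
wrist_force: [-3.0, 6.9, 4.4]
grip_width: 0.0378
finger_force: 3.6
```

Emit:
arm_command([
  {"grip":45,"offset":[0.15,-0.33,0],"delta_rot":[0,0,0]},
  {"grip":45,"offset":[0.15,-0.33,0],"delta_rot":[0,0,0]},
  {"grip":45,"offset":[0.17,-0.32,0],"delta_rot":[0,0,0]},
  {"grip":45,"offset":[0.17,-0.32,0],"delta_rot":[0,0,0]},
  {"grip":45,"offset":[0,0,0],"delta_rot":[0,0,0]},
])

```text
clock: 9.55
position: [0.4811, -0.0212, 0.0935]
ee_rot: [-0.223, -0.146, 0.948, -0.176]
wrist_force: [-5.4, 6.5, 5.1]
grip_width: 0.0386
finger_force: 3.6
```

Contact made, at about 8 N from the spring. I'll continue along the arc.

Emit:
arm_command([
  {"grip":45,"offset":[0.19,-0.31,0],"delta_rot":[0,0,0]},
  {"grip":45,"offset":[0.19,-0.31,0],"delta_rot":[0,0,0]},
  {"grip":45,"offset":[0.2,-0.3,0],"delta_rot":[0,0,0]},
  {"grip":45,"offset":[0.2,-0.3,0],"delta_rot":[0,0,0]},
  {"grip":45,"offset":[0.22,-0.29,0],"delta_rot":[0,0,0]},
  {"grip":45,"offset":[0.22,-0.29,0],"delta_rot":[0,0,0]},
  {"grip":45,"offset":[0,0,0],"delta_rot":[0,0,0]},
  {"grip":45,"offset":[0,0,0],"delta_rot":[0,0,0]},
])

```text
clock: 10.35
position: [0.4916, -0.0385, 0.0929]
ee_rot: [-0.224, -0.146, 0.947, -0.175]
wrist_force: [-6.2, 7.1, 4.1]
grip_width: 0.0387
finger_force: 4.3
```

```bash
python3 log.py; python3 - <<'E'
from ik import *
p=r.get_state()['position']-O; print('tcp local',p@ux,p@uy)
snap('top','top5');snap('scene','scene5')
Q=[]
for a in (.25,.3,.35,.4,.45):
  g=loc(.06-.145*np.cos(a),.105-.145*np.sin(a),.117);ro=loc(.06-.078*np.cos(a),.105-.078*np.sin(a),.109)
  Q.append((a,proj('scene5',[g,ro]).round(1).tolist(),proj('top5',[ro]).round(1).tolist()))
print(*Q,sep='\n')
a=cv2.imread('pics/scene5.png')[205:325,190:350]
cv2.imwrite('pics/m5.png',cv2.resize(a,(800,600),interpolation=cv2.INTER_CUBIC))
E
```

```text
10.35 [ 0.02   0.407  1.76  -0.405  1.416 -1.703] [ 0.4916 -0.0385  0.0929] [-6.2  7.1  4.1] 0.03874743232442227
tcp local -0.08301797330421538 0.050319140732705665
(0.25, [[316.9, 252.1], [276.7, 254.0]], [[236.1, 236.3]])
(0.3, [[316.7, 248.9], [276.7, 252.3]], [[237.6, 235.4]])
(0.35, [[316.3, 245.8], [276.7, 250.6]], [[239.0, 234.4]])
(0.4, [[315.7, 242.8], [276.5, 249.0]], [[240.4, 233.3]])
(0.45, [[314.9, 239.8], [276.2, 247.4]], [[241.7, 232.2]])
```

View pics/m5.png

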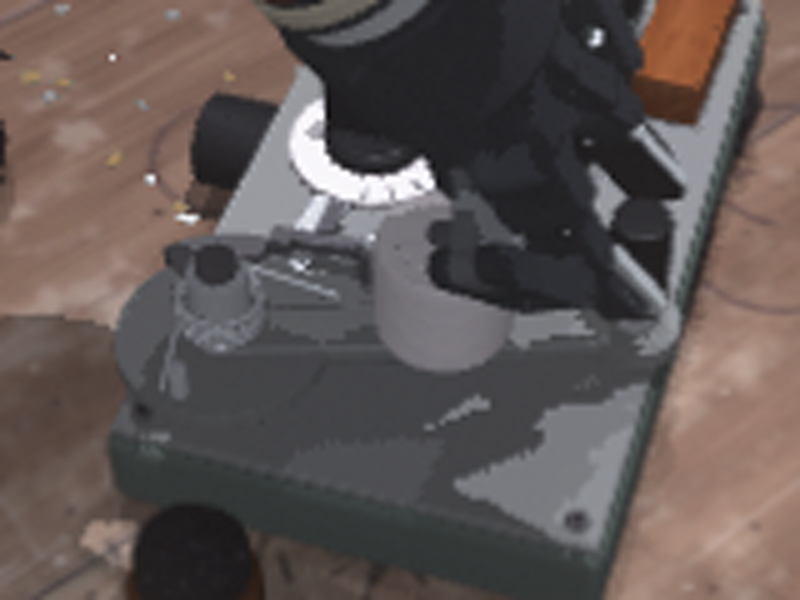

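The grip top is at about (318.4,249) in the scene image, so the angle is around 0.30 rad. It's not far enough yet, so I'll push about 12 mm more.

Emit:
arm_command([
  {"grip":45,"offset":[0.23,-0.29,0],"delta_rot":[0,0,0]},
  {"grip":45,"offset":[0.23,-0.28,0],"delta_rot":[0,0,0]},
  {"grip":45,"offset":[0.23,-0.28,0],"delta_rot":[0,0,0]},
  {"grip":45,"offset":[0,0,0],"delta_rot":[0,0,0]},
  {"grip":45,"offset":[0,0,0],"delta_rot":[0,0,0]},
])

```text
clock: 10.95
position: [0.4978, -0.0469, 0.0926]
ee_rot: [-0.225, -0.146, 0.947, -0.175]
wrist_force: [-8.7, 7.8, 4.7]
grip_width: 0.0384
finger_force: 4.6
```

```bash
python3 log.py; python3 - <<'E'
from ik import *
print('a=0 pred',proj('scene0',[loc(-.085,.105,.117)]),'meas',[316.4,268.8])
snap('scene','scene6')
a=cv2.imread('pics/scene6.png')[215:290,210:330]
A=cv2.imread('pics/scene0.png')[215:290,210:330]
cv2.imwrite('pics/m6.png',np.hstack([cv2.resize(A,(400,250),interpolation=cv2.INTER_CUBIC),cv2.resize(a,(400,250),interpolation=cv2.INTER_CUBIC)]))
b=cv2.imread('pics/scene6.png')[215:290,210:330];cv2.imwrite('pics/m6.png',np.vstack([cv2.resize(x,(480,300),interpolation=cv2.INTER_CUBIC) for x in(A,b)]))
E
```

```text
10.95 [ 0.006  0.417  1.746 -0.411  1.416 -1.716] [ 0.4978 -0.0469  0.0926] [-8.7  7.8  4.7] 0.038377745801905075
a=0 pred [[314.6146651  268.11431659]] meas [316.4, 268.8]
```

View pics/m6.png

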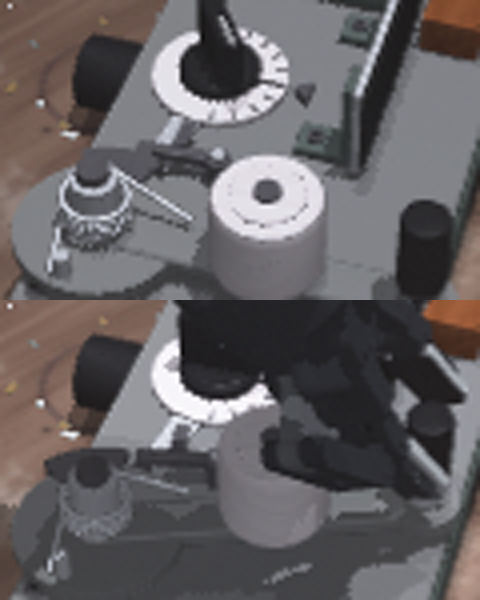

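The grip top is now at about (317.7,244.5), which gives an angle near 0.39 rad. To confirm the click, I'll ease back about 10 mm; if the pawl holds, the spring force should vanish. Then I'll press back again.

Emit:
arm_command([
  {"grip":45,"offset":[-0.23,0.28,0],"delta_rot":[0,0,0]},
  {"grip":45,"offset":[-0.23,0.28,0],"delta_rot":[0,0,0]},
  {"grip":45,"offset":[0,0,0],"delta_rot":[0,0,0]},
])

```text
clock: 11.3
position: [0.4936, -0.0409, 0.0927]
ee_rot: [-0.224, -0.147, 0.947, -0.175]
wrist_force: [-7.3, 8.2, 3.3]
grip_width: 0.0385
finger_force: 4.5
```

Emit:
arm_command([
  {"grip":45,"offset":[-0.23,0.29,0],"delta_rot":[0,0,0]},
  {"grip":45,"offset":[0,0,0],"delta_rot":[0,0,0]},
])

```text
clock: 11.5
position: [0.4918, -0.0381, 0.0927]
ee_rot: [-0.224, -0.147, 0.948, -0.175]
wrist_force: [-6.6, 7.4, 2.7]
grip_width: 0.0381
finger_force: 4.3
```

Emit:
arm_command([
  {"grip":45,"offset":[-0.2,0.29,0],"delta_rot":[0,0,0]},
  {"grip":45,"offset":[0,0,0],"delta_rot":[0,0,0]},
])

```text
clock: 11.7
position: [0.4909, -0.0364, 0.0928]
ee_rot: [-0.223, -0.147, 0.948, -0.176]
wrist_force: [-4.5, 3.4, 1.3]
grip_width: 0.0388
finger_force: 2.5
```

Emit:
arm_command([
  {"grip":45,"offset":[-0.2,0.3,0],"delta_rot":[0,0,0]},
  {"grip":45,"offset":[0,0,0],"delta_rot":[0,0,0]},
])

```text
clock: 11.9
position: [0.4914, -0.0347, 0.0932]
ee_rot: [-0.22, -0.147, 0.948, -0.178]
wrist_force: [-1.3, 0.6, -0.2]
grip_width: 0.0384
finger_force: 0.7
```

The force fell from about 11 N to about 1 N, so the pawl has latched. I'll press back beyond the click again and hold there.

Emit:
arm_command([
  {"grip":45,"offset":[0.2,-0.3,0],"delta_rot":[0,0,0]},
  {"grip":45,"offset":[0.2,-0.29,0],"delta_rot":[0,0,0]},
  {"grip":45,"offset":[0.23,-0.29,0],"delta_rot":[0,0,0]},
  {"grip":45,"offset":[0.23,-0.28,0],"delta_rot":[0,0,0]},
  {"grip":45,"offset":[0,0,0],"delta_rot":[0,0,0]},
  {"grip":45,"offset":[0,0,0],"delta_rot":[0,0,0]},
  {"grip":45,"offset":[0,0,0],"delta_rot":[0,0,0]},
])

```text
clock: 12.6
position: [0.4974, -0.0441, 0.0929]
ee_rot: [-0.223, -0.146, 0.948, -0.175]
wrist_force: [-6.0, 8.6, 3.5]
grip_width: 0.0383
finger_force: 4.9
```

```bash
python3 -c "
from h import *
print(job.finish_job())"
```

```text
the job is handed in; nothing more can be done
None
```

The job is handed in: the knob pointer stands at the index mark, and the tensioner is clicked in and held at about 0.39 rad, just beyond the pawl, with the push carrying the spring; I never touched the wood piece, jar or sanding block.

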